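# Seat the last castor on the upturned dolly

### The job

Fit the loose castor to the bare corner of the upturned dolly: bring it there wheel up, with the hole end of its plate towards the dolly's near end, and with the plate's long side along the centre plank feel for the short stud until the hole drops over it. Leave the castor lying flat on the deck, square to the plank and let go. Work gently, so that the plate never presses or knocks on the dolly harder than about 20 N, and leave everything else where it is.

Things in the scene. Friction and masses are not known exactly. Their poses are not given: they have to be found in the camera images.
- dolly: Small wooden dolly lying upside down, fixed. Origin: centre of its underside, on the bench. Deck 380 (x) x 260 (y) x 18 mm; on it a centre plank 380 x 80 x 18 mm along x (top 36 mm above the bench, side faces at y = +40 and -40 mm). Castors like the loose one are fitted at x, y = (115, 70.5), (115, -70.5), (-115, 70.5) mm. The corner at -x, -y (near end, right) is bare.
- bare_corner (a point): Point on the deck's top (18 mm above the bench) in the bare corner, 30.5 mm from the plank's side face, at x, y = (-110, -70.5) mm of the dolly. Axes as the dolly's: x along the plank, away from the near end; y towards the plank; z up. Where the plate's centre lies when fitted, give or take 14 mm along x.
- stud_line (a point): Point on the deck's top, 32 mm to the -x side of bare_corner, same axes. A fixed upright steel stud, 10 mm in diameter and 9 mm high with a rounded tip, stands on the x line through this point. It was set by hand: it is anywhere from -14 to +14 mm along x from this point, and is not measured. With the plate pushed to the plank the hole is 0.5 mm off the stud's line, within its play.
- castor_fork (a point): Loose castor, 0.28 to 0.46 kg, 70 mm tall, wheel up: rigid fork of two upright cheeks on a flat steel plate, wheel 50 mm across between them. This point: on the axle over the plate's centre, 45 mm above the plate's underside; grip here from above across the cheeks (32 mm over their outer faces, along y; 32 mm wide along x; tops 11 mm above this point). Axes: x along the plate, y the axle, z up.
- castor_hole (a point): Centre of the round hole (12 mm in diameter) through the castor's plate, at the plate's underside, 32 mm from the plate's centre towards the castor's -x, 28 mm from that end. The plate is 120 (x) x 60 (y) x 5 mm. The castor starts standing on the bench, its x within 0.6 rad of the robot's x.
- screw_box: bystander: small carton 70 x 50 x 35 mm on the dolly's plank; origin at the centre of its underside
- wrench: bystander: steel wrench lying on the bench just in front of the dolly, low; origin under its middle
- screwdriver: bystander: screwdriver lying on the bench right of the castor; origin under its middle
- tape: bystander: roll of clear tape 100 mm across, 48 mm high; origin at the centre of its underside
- beaker: bystander: white plastic cup 90 mm across, 110 mm high; origin at the centre of its underside
- jar: bystander: jar 60 mm across, 80 mm high; origin at the centre of its underside
Not all that is in view belongs to the job. Leave any green look-alike of the part that bears castor_fork alone.

How it is judged (in metres and radians):
On the way:
1. the castor is over the bare corner, its plate clear of the deck (horizontal distance between castor_fork and bare_corner below 0.05 m and z of castor_fork in the frame of bare_corner above 0.051 m), for 0.1 s.
At the end, for the whole second after the job is handed in: Castor wheel up, flat on the bare corner (height within 2 mm, tilt under 0.035 rad), hole end to the near end; plate centre within 16 mm of bare_corner along the plank and 3.5 mm across, hole within 3 mm across; square within 0.07 rad; at rest, released (z of castor_fork in the frame of bare_corner between 0.043 and 0.047 m and x of castor_fork in the frame of bare_corner between -0.016 and 0.016 m and y of castor_fork in the frame of bare_corner between -0.0035 and 0.0035 m and y of castor_hole in the frame of bare_corner between -0.003 and 0.003 m and x of castor_hole in the frame of bare_corner below 0 m and angle between castor_fork's own z axis and vertical below 0.035 rad and angle between the x axis of castor_fork and the x axis of bare_corner, either way round below 0.07 rad and linear speed of castor below 0.01 m/s and contact force between the fingers and castor below 0.05 N); the robot touches nothing.
It fails at once if the castor presses or knocks on the dolly (deck, plank or stud) with more than 22 N (contact force between castor and dolly above 22 N).
It fails at once if a bystander is moved by more than 20 mm (distance of any of screw_box, wrench, screwdriver, tape, beaker, jar from where it was at the start of the episode above 0.02 m).
It also fails if it takes over 72 s, if anything falls off the work surface, if the arm or the gripper's body presses on something with over 40 N, if the wrist force passes 120 N, or if a joint passes its speed limit or range.

### The arm

A 6-joint arm with a two-finger parallel gripper is mounted at the origin on the work surface. World frame = base frame: x ahead of the robot, y to its left, z up, the work surface at z = 0. Lengths are in m, angles in degrees, forces in N, time in s.
With the tool pointing down it reaches from about 0.275 to 0.825 m from the base axis. Payload 5.2 kg.
Tool frame: the origin (TCP) lies between the finger pads; the fingertips stand env.nose_length ahead of it and the grasp point (between the pads) lies 3 mm ahead of it (env.nose_length is the distance from the TCP to the fingertips, in m); z points along the fingers, y is the direction in which the jaws open and shut (so a half turn about z gives the same grasp; the last joint's range is limited). The gripper opens to 93 mm and grips with 3 to 60 N. Pads are 15 mm wide; open, the fingers measure 128 mm over their backs; the gripper's body (75 mm by 188 mm) begins 65 mm behind the grasp point.
Start: joints at [51.864, 14.817, 87.949, -0, 77.235, -11.62], TCP at [0.246, 0.492, 0.241] pointing down, gripper open.
Joint ranges: [-179.93, 179.93], [-52.35, 119.4], [10.71, 147.94], [-69.91, 249.91], [12.55, 155.21], [-178.61, 178.61]. Speed limits (degrees/s): [147.25, 147.25, 180, 180, 180, 180].

### API

Orientations are given as a 3x3 rotation matrix whose columns are the frame's x, y, z axes.
In Python, from workcell import env gives the robot as it stands.
- The arm moves only by the tool step_arm, never from a script. Its arguments are lists of equal length, an entry for each row: "travel": the shift along the tool's x, y, z in mm, a list of three; "delta_rot": the turn, a rotation vector about the tool's x, y, z in rad, a list of three; "grip": the opening, from -1 (shut) to 1 (fully open), so that 0 is half open. In form: {"travel": [[tx, ty, tz], ...], "delta_rot": [[ax, ay, az], ...], "grip": [grip, ...]}. A call has 1 to 5 rows; each row shifts and turns the commanded pose from where the row before left it, along the tool's axes as they then stand; what a row does not reach is not made up. A row lasts 1/10 s, in which the tool goes at most 50 mm and 8.59 degrees, less where a joint would pass 70% of its speed; a pose out of reach is approached as far as the arm can. A call is refused whole if a number of a shift passes 50 or a number of a turn 0.15, either way. A call with a gripper value outside its range is refused whole. The fingers move at their own pace and stop on an object; the grip force is fixed at half the most. Time passes only in rows, so rows that do not move let the fingers close. It gives the time, the measured TCP pose, the force and the opening at its end, in the units of the state.
- env.state(): the state, without advancing time (a new reading comes with each control period).
- env.capture(name): name is "side" or "top"; returns a dict with "color" (480x640x3 uint8, red, green, blue), "intrinsics" (3x3 intrinsics, pixels), "position" and "orientation" of the camera in the world. Camera axes: x right, y down, z forward; pixel columns grow to the right and rows downward; lengths in m; the calibration is good to about 2 mm. A picture is of the moment at which its call begins. There is no depth.
- env.close_job(): hands the job in, once; it reports no verdict.
The state is a dict: "time": time; "joint_positions": joint angles; "qd": joint speeds; "joint_efforts": joint torques, N m; "tool_pos": TCP position; "ee_rot": TCP orientation; "force": force on the tool from outside, world axes, zero at the start; "ft_torque": the same for the moment, N m; "opening": finger opening in m.
Only numpy, scipy, OpenCV 4.12 (cv2) and the standard library are available. Lean on these libraries where they do the work, as an engineer would, in place of code of your own. Each camera call takes 0.05 s, during which the arm holds its last target. There are 200 camera calls.

## Working session

There is one attempt and no reset: what is moved stays moved. The work goes in short steps, Python scripts to look and compute and a tool call to move; the robot and the scene stay as the last step left them, time stands still between calls to the robot, and variables do not carry over. Pictures are saved under pics/ and viewed, about 8 in all and at most 12, crops included, and the job is handed in when it is done.

Besides the shell and the picture viewer there is one more tool, called after "Emit:" in YAML: its name, and indented under it one key for each argument. step_arm: Moves the arm, as the interface text tells. Its arguments: {"type":"object","properties":{"travel":{"type":"array","items":{"type":"array","items":{"type":"number"}}},"delta_rot":{"type":"array","items":{"type":"array","items":{"type":"number"}}},"grip":{"type":"array","items":{"type":"number"}}},"required":["travel","delta_rot","grip"]}

```bash
ls; mkdir -p pics; cat > h.py <<'E'
import numpy as np, cv2, json, pickle
from workcell import env
def snap(n,f):
    d=env.capture(n); cv2.imwrite(f'pics/{f}.png',d['color'][:,:,::-1]); pickle.dump(d,open(f'pics/{f}.pkl','wb')); return d
def ray(d,u,v):
    K=np.array(d['intrinsics']);R=np.array(d['orientation']);r=R@np.linalg.solve(K,[u,v,1]);return np.array(d['position']),r
def atz(d,u,v,z):
    p,r=ray(d,u,v);return p+r*(z-p[2])/r[2]
def proj(d,P):
    K=np.array(d['intrinsics']);R=np.array(d['orientation']);c=K@(R.T@(np.array(P)-d['position']));return c[:2]/c[2]
def load(f): return pickle.load(open(f'pics/{f}.pkl','rb'))
E
python3 - <<'E'
from h import *
for n in('top','side'):
    d=snap(n,n+'0');print(n,d['position'],d['orientation'],d['intrinsics'])
print(env.state(),env.nose_length)
E
```

```text
pics
top [ 0.34112932 -0.15179436  1.21396696] [[-0.00233107 -0.99333718  0.11522074]
 [-0.99996554  0.0013974  -0.00818346]
 [ 0.00796793 -0.11523585 -0.9933062 ]] [[552.28268471   0.         315.32869442]
 [  0.         552.28268471 239.38876068]
 [  0.           0.           1.        ]]
side [ 0.11213948 -0.70970187  0.84822993] [[ 0.81028795 -0.45709174  0.36674322]
 [-0.58597972 -0.62359534  0.51745205]
 [-0.00782369 -0.63418925 -0.77313827]] [[443.06030685   0.         318.81997478]
 [  0.         443.06030685 243.60964744]
 [  0.           0.           1.        ]]
{'time': 0.1, 'joint_positions': array([ 5.18654830e+01,  1.48548632e+01,  8.80026251e+01, -1.28017756e-03,
        7.72343860e+01, -1.16208648e+01]), 'qd': array([-0.00640059, -0.05732374, -0.22734488, -0.00461874, -0.15697495,
       -0.04953037]), 'joint_efforts': array([ 1.45557151e-03, -4.38211119e+01, -2.84639972e+01,  7.18523422e-02,
        3.63024382e-02, -8.41507472e-05]), 'tool_pos': array([0.24524607, 0.49180432, 0.23991816]), 'ee_rot': array([[-8.94830083e-01,  4.46405842e-01, -9.73042405e-04],
       [ 4.46406800e-01,  8.94829226e-01, -1.27471708e-03],
       [ 3.01665632e-04, -1.57502793e-03, -9.99998714e-01]]), 'force': array([0.52561341, 0.41667496, 0.10886692]), 'ft_torque': array([-0.03921386, -0.03116671, -0.00260139]), 'opening': 0.09288431386639248} 0.022
```

View pics/top0.png

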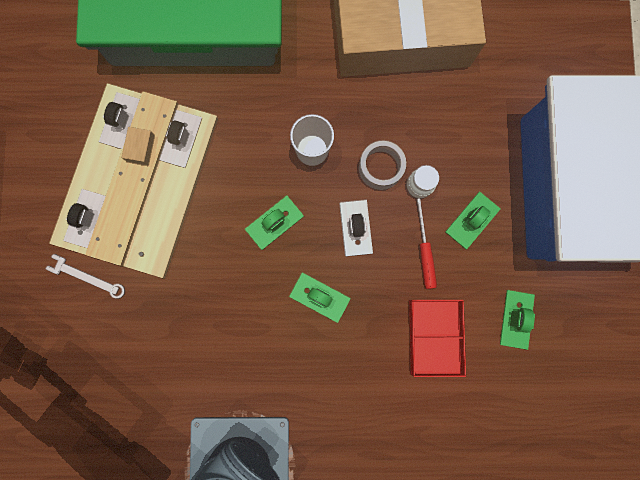

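View pics/side0.png

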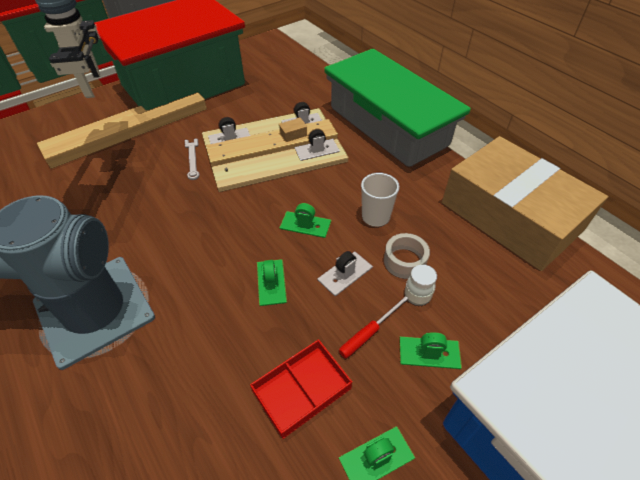

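The top view shows the dolly at left (bare near-right corner around (150,255), stud near (141,254)) and the loose white castor at (357,228). The side view confirms both; next is an enlarged composite.

```bash
python3 - <<'E'
import cv2,numpy as np
a=cv2.imread('pics/top0.png');
l=cv2.resize(a[70:290,40:225],None,fx=2.7,fy=2.7,interpolation=cv2.INTER_CUBIC)
r=cv2.resize(a[195:262,330:382],None,fx=5,fy=5,interpolation=cv2.INTER_CUBIC)
c=np.zeros((594,800,3),np.uint8);c[:l.shape[0],:l.shape[1]]=l;c[:r.shape[0],520:520+r.shape[1]]=r
s=cv2.imread('pics/side0.png')[245:297,312:374];s=cv2.resize(s,None,fx=4.4,fy=4.4,interpolation=cv2.INTER_CUBIC);c[350:350+s.shape[0],520:520+s.shape[1]]=s
print(l.shape,r.shape,s.shape);cv2.imwrite('pics/comp.png',c)
E
```

```text
(594, 500, 3) (335, 260, 3) (229, 273, 3)
```

View pics/comp.png

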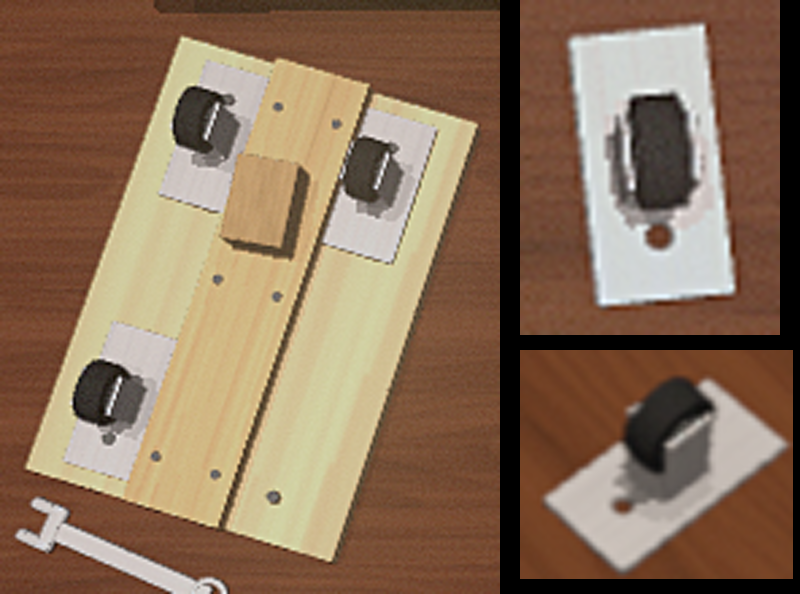

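The composite shows dolly deck corners at crop (181,37), (478,124), (333,561), (25,468), the stud at (274,497), and the castor plate corners and hole; the hole is already on the robot side (-x).

```bash
cat > fit.py <<'E'
from h import *
from scipy.optimize import least_squares
def T(p,xy): 
    c,s=np.cos(p[2]),np.sin(p[2]); return np.array([p[0]+c*xy[0]-s*xy[1],p[1]+s*xy[0]+c*xy[1]])
def fit(d,pts,p0): # pts: (u,v,x,y,z)
    f=lambda p:np.concatenate([proj(d,[*T(p,q[2:4]),q[4]])-q[:2] for q in pts])
    r=least_squares(f,p0,loss='soft_l1'); return r.x,f(r.x).reshape(-1,2)
E
python3 - <<'E'
from fit import *
np.set_printoptions(precision=4,suppress=True)
d=load('top0')
L=lambda x,y:((x+.5)/2.7-.5+40,(y+.5)/2.7-.5+70)
R=lambda x,y:((x-520+.5)/5-.5+330,(y+.5)/5-.5+195)
D=[(*L(181,37),.19,.13,.018),(*L(478,124),.19,-.13,.018),(*L(333,561),-.19,-.13,.018),(*L(25,468),-.19,.13,.018),(*L(370,85),.19,-.04,.036),(*L(221,527),-.19,-.04,.036),(*L(275,58),.19,.04,.036)]
pd,e=fit(d,D,[.6,.3,-.3]);print('dolly',pd,np.degrees(pd[2]));print(e)
C=[(*R(569,38),.06,.03,.005),(*R(705,24),.06,-.03,.005),(*R(735,294),-.06,-.03,.005),(*R(598,306),-.06,.03,.005),(*R(658,237),-.032,0,.004)]
pc,e=fit(d,C,[.4,-.2,0]);print('castor',pc);print(e)
s=atz(d,*L(274,497),.024)[:2]; c,sn=np.cos(pd[2]),np.sin(pd[2]);print('stud',s,np.array([[c,sn],[-sn,c]])@(s-pd[:2]))
print('bare',T(pd,(-.11,-.0705)),'studline',T(pd,(-.142,-.0705)))
ds=load('side0')
for q in D:print('dollyside',proj(ds,[*T(pd,q[2:4]),q[4]]))
for q in C:
    u=proj(ds,[*T(pc,q[2:4]),q[4]]);print('castorside',u,(u-[312,245])*4.4+[520,350])
for t,xy,z in(('beaker',(312,120),.11),('tape',(383,162),.048),('jar',(425,180),.08)):print(t,atz(d,*xy,z))
E
```

```text
dolly [ 0.6156  0.2369 -0.2918] -16.72168707964828
[[-0.1707 -0.6962]
 [ 0.1859 -0.6662]
 [ 0.0776  0.6166]
 [ 0.1464  0.7601]
 [-0.0883 -0.3543]
 [-0.8956  0.726 ]
 [ 0.6472 -0.4185]]
castor [ 0.5075 -0.2515  0.0961]
[[ 0.1916  0.0381]
 [-0.1843  0.2627]
 [-0.2448 -0.2414]
 [ 0.0346  0.0138]
 [ 0.2004 -0.0635]]
stud [0.4485 0.2142] [-0.1536 -0.0698]
bare [0.49  0.201] studline [0.4594 0.2102]
dollyside [317.7787 108.265 ]
dollyside [347.253  157.4528]
dollyside [216.5159 188.1839]
dollyside [200.4376 132.6652]
dollyside [336.4039 134.1737]
dollyside [209.2307 162.4653]
dollyside [327.2652 119.105 ]
castorside [353.3573 251.9027] [701.9722 380.3718]
castorside [371.1333 266.8117] [780.1867 445.9715]
castorside [333.65   295.4892] [615.2602 572.1526]
castorside [316.0641 279.0486] [537.8819 499.814 ]
castorside [333.7748 280.6466] [615.8092 506.8449]
beaker [ 0.7173 -0.1546  0.11  ]
tape [ 0.6447 -0.3081  0.048 ]
jar [ 0.5977 -0.3914  0.08  ]
```

Emit:
step_arm:
  travel:
    - [-14, -14, 0]
    - [-29, -28, 0]
    - [-29, -28, 0]
    - [-29, -28, 0]
    - [-29, -28, 0]
  delta_rot:
    - [0, 0, 0]
    - [0, 0, 0]
    - [0, 0, 0]
    - [0, 0, 0]
    - [0, 0, 0]
  grip: [1, 1, 1, 1, 1]

```text
time: 0.6
tool_pos: [0.3055, 0.3198, 0.2403]
ee_rot: [[-0.895, 0.446, -0.0], [0.446, 0.895, -0.0], [0.0, -0.001, -1.0]]
force: [0.4, 0.3, -0.7]
opening: 0.0927
```

Emit:
step_arm:
  travel:
    - [-29, -28, 0]
    - [-29, -28, 0]
    - [-29, -28, 0]
    - [-29, -28, 0]
    - [-29, -28, 0]
  delta_rot:
    - [0, 0, 0]
    - [0, 0, 0]
    - [0, 0, 0]
    - [0, 0, 0]
    - [0, 0, 0]
  grip: [1, 1, 1, 1, 1]

```text
time: 1.1
tool_pos: [0.3728, 0.1298, 0.2405]
ee_rot: [[-0.895, 0.446, -0.0], [0.446, 0.895, 0.0], [0.0, 0.0, -1.0]]
force: [1.9, 0.9, -0.8]
opening: 0.093
```

Emit:
step_arm:
  travel:
    - [-29, -28, 0]
    - [-29, -28, 0]
    - [-29, -28, 0]
    - [-29, -28, 0]
    - [-29, -28, 0]
  delta_rot:
    - [0, 0, 0]
    - [0, 0, 0]
    - [0, 0, 0]
    - [0, 0, 0]
    - [0, 0, 0]
  grip: [1, 1, 1, 1, 1]

```text
time: 1.6
tool_pos: [0.4401, -0.0603, 0.2405]
ee_rot: [[-0.895, 0.447, -0.0], [0.447, 0.895, 0.0], [0.0, 0.0, -1.0]]
force: [0.7, -0.3, 1.1]
opening: 0.093
```

Emit:
step_arm:
  travel:
    - [-29, -28, 0]
    - [-29, -28, 0]
    - [-29, -28, 0]
    - [-29, -28, 0]
    - [-15, -15, 0]
  delta_rot:
    - [0, 0, 0]
    - [0, 0, 0]
    - [0, 0, 0]
    - [0, 0, 0]
    - [0, 0, 0]
  grip: [1, 1, 1, 1, 1]

```text
time: 2.1
tool_pos: [0.5011, -0.2338, 0.2399]
ee_rot: [[-0.894, 0.448, -0.0], [0.448, 0.894, -0.0], [0.0, -0.001, -1.0]]
force: [-0.3, 0.9, -0.1]
opening: 0.093
```

Emit:
step_arm:
  travel:
    - [0, 0, 20]
    - [0, 0, 20]
    - [0, 0, 20]
    - [0, 0, 20]
    - [0, 0, 0]
  delta_rot:
    - [0, 0, -0.14]
    - [0, 0, -0.14]
    - [0, 0, -0.14]
    - [0, 0, -0.14]
    - [0, 0, 0]
  grip: [0.5, 0.5, 0.5, 0.5, 0.5]

```text
time: 2.6
tool_pos: [0.4987, -0.2295, 0.1576]
ee_rot: [[-0.995, -0.098, -0.005], [-0.098, 0.995, 0.004], [0.005, 0.004, -1.0]]
force: [0.0, 0.7, 0.1]
opening: 0.0698
```

Emit:
step_arm:
  travel:
    - [-8, -24, 0]
    - [0, 0, 25]
    - [0, 0, 25]
    - [0, 0, 0]
    - [0, 0, 0]
  delta_rot:
    - [0, 0, 0]
    - [0, 0, 0]
    - [0, 0, 0]
    - [0, 0, 0]
    - [0, 0, 0]
  grip: [0.5, 0.5, 0.5, 0.5, 0.5]

```text
time: 3.1
tool_pos: [0.511, -0.2539, 0.1113]
ee_rot: [[-0.995, -0.095, -0.0], [-0.095, 0.995, 0.0], [0.0, 0.0, -1.0]]
force: [0.4, 0.2, 0.5]
opening: 0.0698
```

```bash
python3 - <<'E'
from h import *
d=snap('side','side1');a=d['color'][200:320,270:430,::-1]
cv2.imwrite('pics/s1.png',cv2.resize(a,None,fx=5,fy=5,interpolation=cv2.INTER_CUBIC));s=env.state();print(s['tool_pos'],s['ee_rot'])
E
```

```text
[ 0.51155553 -0.25426773  0.11206702] [[-9.95426360e-01 -9.55238852e-02  1.24497536e-03]
 [-9.55250868e-02  9.95426575e-01 -9.44227779e-04]
 [-1.14908526e-03 -1.05883560e-03 -9.99998779e-01]]
```

View pics/s1.png

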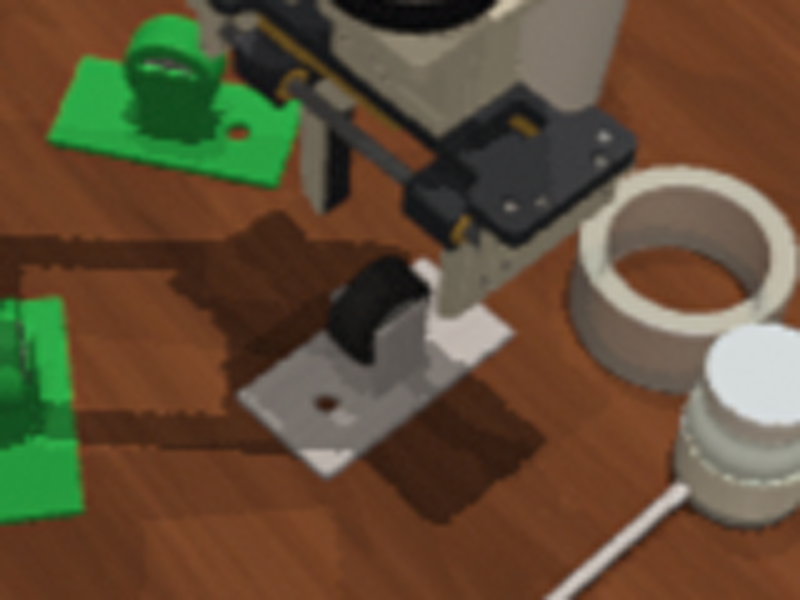

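The side crop shows the open fingers straddling the castor fork (fork at crop (390,320)), aligned with the axle; going down.

Emit:
step_arm:
  travel:
    - [2, 0, 15]
    - [0, 0, 20]
    - [0, 0, 18]
    - [0, 0, 11]
    - [0, 0, 0]
  delta_rot:
    - [0, 0, 0]
    - [0, 0, 0]
    - [0, 0, 0]
    - [0, 0, 0]
    - [0, 0, 0]
  grip: [0.5, 0.5, 0.5, 0.5, 0.5]

```text
time: 3.65
tool_pos: [0.5088, -0.2539, 0.0465]
ee_rot: [[-0.995, -0.097, -0.001], [-0.097, 0.995, 0.001], [0.001, 0.001, -1.0]]
force: [-0.3, -0.6, 0.6]
opening: 0.0699
```

Emit:
step_arm:
  travel:
    - [0, 0, 0]
    - [0, 0, 0]
    - [0, 0, 0]
    - [0, 0, 0]
    - [0, 0, 0]
  delta_rot:
    - [0, 0, 0]
    - [0, 0, 0]
    - [0, 0, 0]
    - [0, 0, 0]
    - [0, 0, 0]
  grip: [-0.2, -0.4, -1, -1, -1]

```text
time: 4.15
tool_pos: [0.5089, -0.2534, 0.0471]
ee_rot: [[-0.995, -0.097, 0.0], [-0.097, 0.995, 0.001], [-0.0, 0.001, -1.0]]
force: [-0.0, 5.4, 4.0]
opening: 0.0344
```

Emit:
step_arm:
  travel:
    - [0, 0, 0]
    - [0, 0, 0]
    - [0, 0, 0]
    - [0, 0, 0]
    - [0, 0, 0]
  delta_rot:
    - [0, 0, 0]
    - [0, 0, 0]
    - [0, 0, 0]
    - [0, 0, 0]
    - [0, 0, 0]
  grip: [-1, -1, -1, -1, -1]

```text
time: 4.65
tool_pos: [0.5088, -0.2531, 0.047]
ee_rot: [[-0.995, -0.097, -0.0], [-0.097, 0.995, 0.001], [0.0, 0.001, -1.0]]
force: [-0.2, 5.0, 4.5]
opening: 0.0315
```

Emit:
step_arm:
  travel:
    - [0, 0, -5]
    - [0, 0, -15]
    - [0, 0, -30]
    - [0, 0, -30]
    - [0, 0, -20]
  delta_rot:
    - [0, 0, 0]
    - [0, 0, 0]
    - [0, 0, 0]
    - [0, 0, 0]
    - [0, 0, 0]
  grip: [-1, -1, -1, -1, -1]

```text
time: 5.15
tool_pos: [0.5091, -0.2548, 0.1482]
ee_rot: [[-0.995, -0.097, 0.001], [-0.097, 0.995, -0.002], [-0.001, -0.002, -1.0]]
force: [-0.2, 0.1, -4.0]
opening: 0.0319
```

Emit:
step_arm:
  travel:
    - [0, 10, 0]
    - [0, 20, 0]
    - [-1, 30, 0]
    - [-1, 30, 0]
    - [-1, 30, 0]
  delta_rot:
    - [0, 0, 0]
    - [0, 0, 0]
    - [0, 0, 0]
    - [0, 0, 0]
    - [0, 0, 0]
  grip: [-1, -1, -1, -1, -1]

```text
time: 5.65
tool_pos: [0.498, -0.1311, 0.1443]
ee_rot: [[-0.995, -0.097, -0.004], [-0.097, 0.995, 0.003], [0.004, 0.003, -1.0]]
force: [-0.2, 0.5, -4.6]
opening: 0.0318
```

Emit:
step_arm:
  travel:
    - [-1, 30, 0]
    - [-1, 30, 0]
    - [-1, 30, 0]
    - [-1, 30, 0]
    - [-1, 30, 0]
  delta_rot:
    - [0, 0, 0]
    - [0, 0, 0]
    - [0, 0, 0]
    - [0, 0, 0]
    - [0, 0, 0]
  grip: [-1, -1, -1, -1, -1]

```text
time: 6.15
tool_pos: [0.4879, 0.0182, 0.1444]
ee_rot: [[-0.995, -0.098, -0.005], [-0.098, 0.995, 0.001], [0.004, 0.002, -1.0]]
force: [0.4, 0.1, -4.1]
opening: 0.0318
```

Emit:
step_arm:
  travel:
    - [-1, 30, 0]
    - [-1, 30, 0]
    - [-1, 30, 0]
    - [-1, 30, 0]
    - [-1, 30, 0]
  delta_rot:
    - [0, 0, 0]
    - [0, 0, 0]
    - [0, 0, 0]
    - [0, 0, 0]
    - [0, 0, 0]
  grip: [-1, -1, -1, -1, -1]

```text
time: 6.65
tool_pos: [0.4779, 0.1673, 0.1444]
ee_rot: [[-0.995, -0.098, -0.005], [-0.098, 0.995, -0.0], [0.005, 0.0, -1.0]]
force: [0.9, -0.1, -3.4]
opening: 0.032
```

Emit:
step_arm:
  travel:
    - [0, 20, 0]
    - [0, 13, 0]
    - [0, 0, 0]
    - [0, 0, 0]
    - [0, 0, 0]
  delta_rot:
    - [0, 0, 0.097]
    - [0, 0, 0.097]
    - [0, 0, 0.097]
    - [0, 0, 0.097]
    - [0, 0, 0]
  grip: [-1, -1, -1, -1, -1]

```text
time: 7.15
tool_pos: [0.4763, 0.1989, 0.1445]
ee_rot: [[-0.958, 0.286, -0.005], [0.286, 0.958, -0.001], [0.004, -0.002, -1.0]]
force: [-0.7, -0.2, -4.7]
opening: 0.0319
```

Emit:
step_arm:
  travel:
    - [0, 0, 0]
    - [0, 0, 0]
  delta_rot:
    - [0, 0, 0]
    - [0, 0, 0]
  grip: [-1, -1]

```text
time: 7.35
tool_pos: [0.4782, 0.1983, 0.1459]
ee_rot: [[-0.959, 0.285, -0.002], [0.285, 0.959, -0.0], [0.002, -0.001, -1.0]]
force: [0.0, -0.2, -4.5]
opening: 0.0315
```

Emit:
step_arm:
  travel:
    - [0, 0, 15]
    - [0, 0, 20]
    - [0, 0, 12]
    - [0, 0, 0]
    - [0, 0, 0]
  delta_rot:
    - [0, 0, 0]
    - [0, 0, 0]
    - [0, 0, 0]
    - [0, 0, 0]
    - [0, 0, 0]
  grip: [-1, -1, -1, -1, -1]

```text
time: 7.85
tool_pos: [0.4792, 0.1981, 0.0997]
ee_rot: [[-0.958, 0.287, -0.0], [0.287, 0.958, -0.0], [0.0, -0.0, -1.0]]
force: [0.6, -0.1, -4.4]
opening: 0.0321
```

```bash
python3 - <<'E'
from h import *
t=snap('top','top2');s=snap('side','side2')
a=cv2.resize(t['color'][190:290,80:213,::-1],None,fx=4,fy=4,interpolation=cv2.INTER_CUBIC)[:,:,:]
b=cv2.resize(s['color'][90:200,180:314,::-1],None,fx=5.9,fy=5.4,interpolation=cv2.INTER_CUBIC)
cv2.imwrite('pics/t2.png',a);cv2.imwrite('pics/s2.png',b);print(b.shape);q=env.state();print(q['tool_pos'],q['ee_rot'],q['force'])
E
```

```text
(594, 791, 3)
[0.47985183 0.19823547 0.10045382] [[-9.58056331e-01  2.86575913e-01  1.52073629e-03]
 [ 2.86576708e-01  9.58057244e-01  3.28553144e-04]
 [-1.36279700e-03  7.50580019e-04 -9.99998790e-01]] [ 0.87460078  0.08782308 -4.15168544]
```

View pics/s2.png

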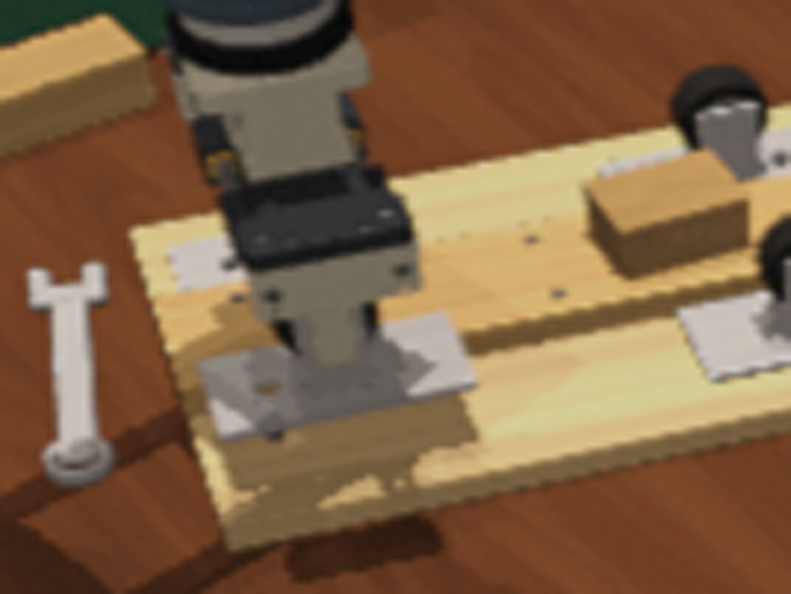

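View pics/t2.png

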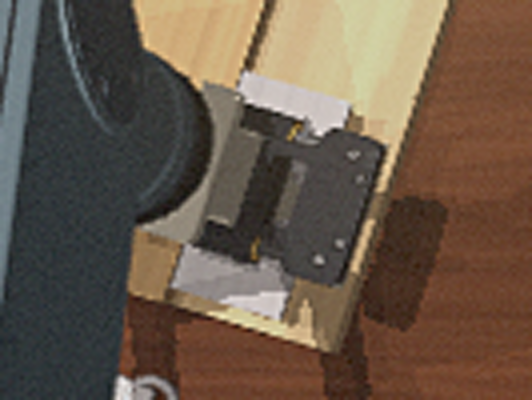

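Side crop: plate top corners at about (202,362), (447,313), (479,381), (217,438), hole (266,386), stud peeking out at (272,430). Top crop: plate corners (245,70), (350,103), (283,320), (173,288). I'll fit the plate in both cameras, and enlarge the clean side view of the dolly.

```bash
python3 - <<'E'
from fit import *
np.set_printoptions(precision=4,suppress=True)
a=cv2.imread('pics/side0.png')[100:195,195:355];cv2.imwrite('pics/d0.png',cv2.resize(a,None,fx=5,fy=5,interpolation=cv2.INTER_CUBIC))
S=lambda x,y:((x+.5)/5.9-.5+180,(y+.5)/5.4-.5+90)
Tt=lambda x,y:((x+.5)/4-.5+80,(y+.5)/4-.5+190)
zt=.0585;p0=[.48,.198,-.29]
P=[(.06,.03),(.06,-.03),(-.06,-.03),(-.06,.03)]
s=load('side2');t=load('top2')
print(fit(s,[(*S(*u),*x,zt) for u,x in zip([(447,313),(479,381),(217,438),(202,362)],P)]+[(*S(266,386),-.032,0,zt)],p0))
print(fit(t,[(*Tt(*u),*x,zt) for u,x in zip([(245,70),(350,103),(283,320),(173,288)],P)],p0))
E
```

```text
(array([ 0.4816,  0.1964, -0.2998]), array([[ 0.0452, -0.0966],
       [-0.2264,  0.5065],
       [ 0.5163, -0.3783],
       [-0.9005, -0.0425],
       [ 0.4001,  0.0542]]))
(array([ 0.478 ,  0.1959, -0.2803]), array([[-0.2659,  0.1858],
       [ 0.5791, -0.3371],
       [-0.1765,  0.0094],
       [-0.0678,  0.1234]]))
```

View pics/d0.png

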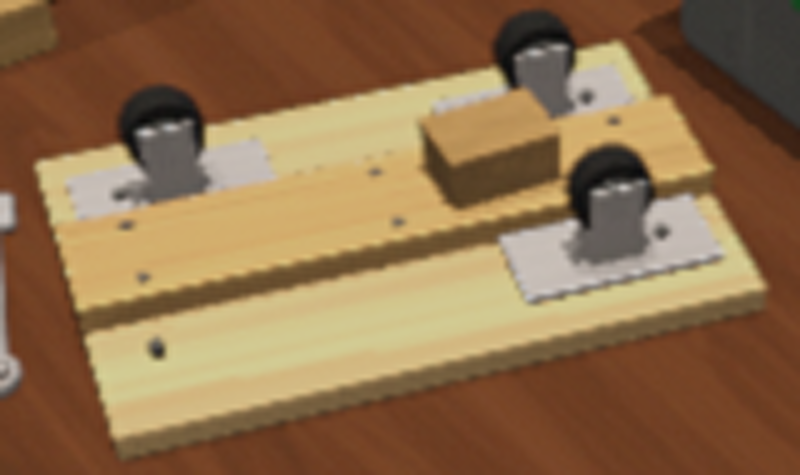

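The dolly crop gives deck corners (38,160), (119,437), (766,289), (622,42), plank edge (86,313)–(713,167), stud centre (156,348).

```bash
python3 - <<'E'
from fit import *
np.set_printoptions(precision=4,suppress=True)
s=load('side0');L=lambda x,y:((x+.5)/5-.5+195,(y+.5)/5-.5+100)
D=[(*L(38,160),-.19,.13,.018),(*L(119,437),-.19,-.13,.018),(*L(766,289),.19,-.13,.018),(*L(622,42),.19,.13,.018),(*L(86,313),-.19,-.04,.036),(*L(713,167),.19,-.04,.036)]
p,e=fit(s,D,[.6156,.2369,-.29]);print(p);print(e)
def inv(p,q):
    c,n=np.cos(p[2]),np.sin(p[2]);return np.array([[c,n],[-n,c]])@(np.array(q)-p[:2])
st=atz(s,*L(156,348),.0225)[:2];print('side: stud',st,inv(p,st))
pt=[.6156,.2369,-.2918]
for n,pd,c in(('side',p,[.4816,.1964,-.2998]),('top',pt,[.478,.1959,-.2803])):
    print(n,'centre',inv(pd,c[:2]),'hole',inv(pd,T(c,(-.032,0))),'dyaw',c[2]-pd[2],'hole-TCP',inv(pd,T(c,(-.032,0)))-inv(pd,[.4799,.1982]))
E
```

```text
[ 0.6209  0.2373 -0.2925]
[[-0.2265  0.3437]
 [-0.2418  0.2803]
 [ 0.8045 -0.6899]
 [ 0.0756 -0.3372]
 [-0.946  -0.5683]
 [ 0.5499  0.4856]]
side: stud [0.4516 0.2156] [-0.1559 -0.0695]
side centre [-0.1216 -0.0793] hole [-0.1536 -0.0791] dyaw -0.007282461236440385 hole-TCP [-0.0299 -0.001 ]
top centre [-0.12   -0.0789] hole [-0.152  -0.0792] dyaw 0.01150000000000001 hole-TCP [-0.0332 -0.0031]
```

Both cameras agree: the hole needs about −2 mm along x and +9.4 mm in y. I'll lower beside the plank, above the stud tip.

Emit:
step_arm:
  travel:
    - [2, 0, 8]
    - [0, 0, 10]
    - [0, 0, 4]
    - [0, 0, 2]
    - [0, 0, 0]
  delta_rot:
    - [0, 0, 0]
    - [0, 0, 0]
    - [0, 0, 0]
    - [0, 0, 0]
    - [0, 0, 0]
  grip: [-1, -1, -1, -1, -1]

```text
time: 8.45
tool_pos: [0.477, 0.1987, 0.0752]
ee_rot: [[-0.958, 0.287, -0.001], [0.287, 0.958, -0.0], [0.001, -0.0, -1.0]]
force: [-0.9, 0.7, -4.8]
opening: 0.0319
```

Emit:
step_arm:
  travel:
    - [0, 1, 0]
    - [0, 1, 0]
    - [0, 1, 0]
    - [0, 1, 0]
    - [0, 0, 0]
  delta_rot:
    - [0, 0, 0]
    - [0, 0, 0]
    - [0, 0, 0]
    - [0, 0, 0]
    - [0, 0, 0]
  grip: [-1, -1, -1, -1, -1]

```text
time: 8.95
tool_pos: [0.4785, 0.2027, 0.0758]
ee_rot: [[-0.958, 0.287, 0.0], [0.287, 0.958, 0.0], [-0.0, 0.0, -1.0]]
force: [-0.6, 0.2, -4.5]
opening: 0.0319
```

Emit:
step_arm:
  travel:
    - [0, 0.7, 0]
    - [0, 0.7, 0]
    - [0, 0.6, 0]
    - [0, 0.5, 0]
    - [0, 0, 0]
  delta_rot:
    - [0, 0, 0]
    - [0, 0, 0]
    - [0, 0, 0]
    - [0, 0, 0]
    - [0, 0, 0]
  grip: [-1, -1, -1, -1, -1]

```text
time: 9.45
tool_pos: [0.4791, 0.205, 0.0756]
ee_rot: [[-0.958, 0.287, 0.0], [0.287, 0.958, 0.0], [-0.0, 0.0, -1.0]]
force: [0.1, 0.1, -4.8]
opening: 0.0316
```

Emit:
step_arm:
  travel:
    - [0, 0.5, 0]
    - [0, 0.4, 0]
    - [0, 0, 0]
  delta_rot:
    - [0, 0, 0]
    - [0, 0, 0]
    - [0, 0, 0]
  grip: [-1, -1, -1]

```text
time: 9.75
tool_pos: [0.4794, 0.2058, 0.0756]
ee_rot: [[-0.958, 0.287, -0.0], [0.287, 0.958, -0.0], [0.0, -0.0, -1.0]]
force: [-0.5, 0.1, -4.5]
opening: 0.0315
```

Emit:
step_arm:
  travel:
    - [0, 0.4, 0]
    - [0, 0.3, 0]
    - [0, 0, 0]
  delta_rot:
    - [0, 0, 0]
    - [0, 0, 0]
    - [0, 0, 0]
  grip: [-1, -1, -1]

```text
time: 10.05
tool_pos: [0.4796, 0.2065, 0.0757]
ee_rot: [[-0.958, 0.287, 0.0], [0.287, 0.958, 0.0], [-0.0, 0.0, -1.0]]
force: [-0.3, 0.4, -4.0]
opening: 0.0316
```

Emit:
step_arm:
  travel:
    - [0, 0.3, 0]
    - [0, 0, 0]
  delta_rot:
    - [0, 0, 0]
    - [0, 0, 0]
  grip: [-1, -1]

```text
time: 10.25
tool_pos: [0.4797, 0.2068, 0.0757]
ee_rot: [[-0.958, 0.287, 0.0], [0.287, 0.958, 0.0], [-0.0, 0.0, -1.0]]
force: [0.4, -0.2, -4.7]
opening: 0.0321
```

Emit:
step_arm:
  travel:
    - [0, 0.4, 0]
    - [0, 0, 0]
  delta_rot:
    - [0, 0, 0]
    - [0, 0, 0]
  grip: [-1, -1]

```text
time: 10.45
tool_pos: [0.4798, 0.2072, 0.0757]
ee_rot: [[-0.958, 0.287, 0.0], [0.287, 0.958, 0.0], [-0.0, 0.0, -1.0]]
force: [-0.2, -0.7, -4.4]
opening: 0.0317
```

Emit:
step_arm:
  travel:
    - [0, 0.4, 0]
    - [0, 0, 0]
  delta_rot:
    - [0, 0, 0]
    - [0, 0, 0]
  grip: [-1, -1]

```text
time: 10.65
tool_pos: [0.4798, 0.2073, 0.0756]
ee_rot: [[-0.958, 0.287, -0.0], [0.287, 0.958, -0.0], [0.0, -0.0, -1.0]]
force: [0.3, -1.1, -3.6]
opening: 0.0318
```

Emit:
step_arm:
  travel:
    - [0, 0.4, 0]
    - [0, 0, 0]
  delta_rot:
    - [0, 0, 0]
    - [0, 0, 0]
  grip: [-1, -1]

```text
time: 10.85
tool_pos: [0.4797, 0.2074, 0.0756]
ee_rot: [[-0.958, 0.287, -0.001], [0.287, 0.958, -0.001], [0.0, -0.001, -1.0]]
force: [-1.5, -4.1, -2.7]
opening: 0.0323
```

Emit:
step_arm:
  travel:
    - [0, 0.3, 0]
    - [0, 0, 0]
  delta_rot:
    - [0, 0, 0]
    - [0, 0, 0]
  grip: [-1, -1]

```text
time: 11.05
tool_pos: [0.4798, 0.2075, 0.0756]
ee_rot: [[-0.958, 0.287, -0.001], [0.287, 0.958, -0.001], [0.0, -0.001, -1.0]]
force: [-1.0, -5.3, -1.8]
opening: 0.0318
```

Contact with the plank at about 5 N. I'll ease it off slightly and descend.

Emit:
step_arm:
  travel:
    - [0, -0.3, 0.5]
    - [0, 0, 0.5]
    - [0, 0, 0]
  delta_rot:
    - [0, 0, 0]
    - [0, 0, 0]
    - [0, 0, 0]
  grip: [-1, -1, -1]

```text
time: 11.35
tool_pos: [0.4798, 0.2075, 0.0746]
ee_rot: [[-0.958, 0.287, -0.0], [0.287, 0.958, -0.001], [0.0, -0.001, -1.0]]
force: [-2.1, -4.2, -1.3]
opening: 0.0314
```

Emit:
step_arm:
  travel:
    - [0, 0, 0.5]
    - [0, 0, 0.5]
    - [0, 0, 0]
  delta_rot:
    - [0, 0, 0]
    - [0, 0, 0]
    - [0, 0, 0]
  grip: [-1, -1, -1]

```text
time: 11.65
tool_pos: [0.4798, 0.2075, 0.0735]
ee_rot: [[-0.958, 0.287, -0.001], [0.287, 0.958, -0.001], [0.0, -0.001, -1.0]]
force: [-1.1, -5.2, -2.6]
opening: 0.0318
```

Emit:
step_arm:
  travel:
    - [0, -0.2, 0.5]
    - [0, 0, 0.5]
    - [0, 0, 0]
  delta_rot:
    - [0, 0, 0]
    - [0, 0, 0]
    - [0, 0, 0]
  grip: [-1, -1, -1]

```text
time: 11.95
tool_pos: [0.4798, 0.2075, 0.0725]
ee_rot: [[-0.958, 0.287, -0.0], [0.287, 0.958, -0.0], [0.0, -0.0, -1.0]]
force: [-1.3, -4.7, -2.0]
opening: 0.0314
```

Emit:
step_arm:
  travel:
    - [0, 0, 0.4]
    - [0, 0, 0.4]
    - [0, 0, 0]
  delta_rot:
    - [0, 0, 0]
    - [0, 0, 0]
    - [0, 0, 0]
  grip: [-1, -1, -1]

```text
time: 12.25
tool_pos: [0.4798, 0.2075, 0.0718]
ee_rot: [[-0.958, 0.287, -0.0], [0.287, 0.958, -0.0], [0.0, -0.0, -1.0]]
force: [-0.9, -5.3, -2.4]
opening: 0.0316
```

Emit:
step_arm:
  travel:
    - [0, -0.1, 0.4]
    - [0, 0, 0.4]
    - [0, 0, 0]
  delta_rot:
    - [0, 0, 0]
    - [0, 0, 0]
    - [0, 0, 0]
  grip: [-1, -1, -1]

```text
time: 12.55
tool_pos: [0.4799, 0.2075, 0.071]
ee_rot: [[-0.958, 0.287, -0.0], [0.287, 0.958, -0.0], [0.0, -0.0, -1.0]]
force: [-0.9, -4.5, -1.8]
opening: 0.0317
```

Emit:
step_arm:
  travel:
    - [0, 0, 0.4]
    - [0, 0, 0.4]
    - [0, 0, 0]
  delta_rot:
    - [0, 0, 0]
    - [0, 0, 0]
    - [0, 0, 0]
  grip: [-1, -1, -1]

```text
time: 12.85
tool_pos: [0.4798, 0.2075, 0.0702]
ee_rot: [[-0.958, 0.287, -0.0], [0.287, 0.958, -0.0], [0.0, -0.0, -1.0]]
force: [-1.2, -5.5, -2.1]
opening: 0.0319
```

Smooth at 5 mm above the deck, so the hole seems to be over the stud. Continuing down.

Emit:
step_arm:
  travel:
    - [0, -0.1, 0.5]
    - [0, 0, 0.5]
    - [0, 0, 0.5]
    - [0, 0, 0]
  delta_rot:
    - [0, 0, 0]
    - [0, 0, 0]
    - [0, 0, 0]
    - [0, 0, 0]
  grip: [-1, -1, -1, -1]

```text
time: 13.25
tool_pos: [0.4798, 0.2074, 0.0687]
ee_rot: [[-0.958, 0.287, -0.0], [0.287, 0.958, -0.0], [0.0, -0.0, -1.0]]
force: [-1.5, -4.8, -2.9]
opening: 0.0318
```

Emit:
step_arm:
  travel:
    - [0, 0, 0.5]
    - [0, 0, 0.4]
    - [0, 0, 0]
  delta_rot:
    - [0, 0, 0]
    - [0, 0, 0]
    - [0, 0, 0]
  grip: [-1, -1, -1]

```text
time: 13.55
tool_pos: [0.4798, 0.2074, 0.0678]
ee_rot: [[-0.958, 0.287, -0.0], [0.287, 0.958, -0.0], [0.0, -0.0, -1.0]]
force: [-1.7, -4.8, -1.8]
opening: 0.0317
```

Emit:
step_arm:
  travel:
    - [0, 0, 0.5]
    - [0, 0, 0.5]
    - [0, 0, 0]
  delta_rot:
    - [0, 0, 0]
    - [0, 0, 0]
    - [0, 0, 0]
  grip: [-1, -1, -1]

```text
time: 13.85
tool_pos: [0.4799, 0.2075, 0.0668]
ee_rot: [[-0.958, 0.287, -0.0], [0.287, 0.958, -0.0], [0.0, -0.0, -1.0]]
force: [-1.3, -5.3, -1.8]
opening: 0.0321
```

Emit:
step_arm:
  travel:
    - [0, 0, 0.4]
    - [0, 0, 0.4]
    - [0, 0, 0]
  delta_rot:
    - [0, 0, 0]
    - [0, 0, 0]
    - [0, 0, 0]
  grip: [-1, -1, -1]

```text
time: 14.15
tool_pos: [0.4798, 0.2074, 0.066]
ee_rot: [[-0.958, 0.287, -0.0], [0.287, 0.958, -0.0], [0.0, -0.0, -1.0]]
force: [-1.0, -5.5, -2.9]
opening: 0.0316
```

Emit:
step_arm:
  travel:
    - [0, -0.2, 0.3]
    - [0, 0, 0.3]
    - [0, 0, 0]
  delta_rot:
    - [0, 0, 0]
    - [0, 0, 0]
    - [0, 0, 0]
  grip: [-1, -1, -1]

```text
time: 14.45
tool_pos: [0.4799, 0.2074, 0.0654]
ee_rot: [[-0.958, 0.287, 0.0], [0.287, 0.958, 0.0], [-0.0, 0.0, -1.0]]
force: [-0.2, -4.2, -3.2]
opening: 0.032
```

Emit:
step_arm:
  travel:
    - [0, 0, 0.3]
    - [0, 0, 0]
  delta_rot:
    - [0, 0, 0]
    - [0, 0, 0]
  grip: [-1, -1]

```text
time: 14.65
tool_pos: [0.4799, 0.2074, 0.0651]
ee_rot: [[-0.958, 0.287, 0.0], [0.287, 0.958, 0.0], [-0.0, 0.0, -1.0]]
force: [-1.6, -3.2, -2.6]
opening: 0.0318
```

Emit:
step_arm:
  travel:
    - [0, 0, 0.3]
    - [0, 0, 0]
  delta_rot:
    - [0, 0, 0]
    - [0, 0, 0]
  grip: [-1, -1]

```text
time: 14.85
tool_pos: [0.4799, 0.2074, 0.065]
ee_rot: [[-0.958, 0.287, 0.0], [0.287, 0.958, 0.0], [-0.0, 0.0, -1.0]]
force: [-1.1, -3.0, -0.2]
opening: 0.0321
```

Deck contact at exactly the expected height. Next: seat lightly, relieve the side load, and open a little.

Emit:
step_arm:
  travel:
    - [0, -0.3, 0.3]
    - [0, -0.1, 0]
    - [0, 0, 0]
  delta_rot:
    - [0, 0, 0]
    - [0, 0, 0]
    - [0, 0, 0]
  grip: [-1, -1, -1]

```text
time: 15.15
tool_pos: [0.4799, 0.2073, 0.065]
ee_rot: [[-0.958, 0.287, 0.001], [0.287, 0.958, 0.001], [-0.0, 0.001, -1.0]]
force: [-3.6, -1.3, 4.1]
opening: 0.032
```

```bash
python3 - <<'E'
from h import *
s=snap('side','side3');a=s['color'][120:195,190:290,::-1];cv2.imwrite('pics/s3.png',cv2.resize(a,None,fx=7,fy=7,interpolation=cv2.INTER_CUBIC));q=env.state();print(q['tool_pos'],q['force'],q['ft_torque'])
E
```

```text
[0.47988078 0.20728963 0.06497655] [-2.92786948 -1.03242535  5.15042242] [-0.13518823  0.49643134 -0.24549428]
```

View pics/s3.png

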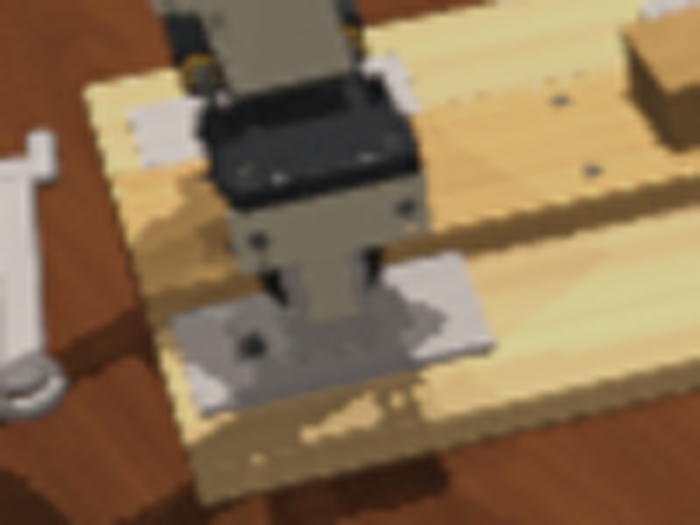

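The plate lies flat along the plank with the stud showing dark in the hole at (250,345). Unload slightly and release.

Emit:
step_arm:
  travel:
    - [0, 0, -0.4]
    - [0, 0, 0]
    - [0, 0, 0]
    - [0, 0, 0]
    - [0, 0, 0]
  delta_rot:
    - [0, 0, 0]
    - [0, 0, 0]
    - [0, 0, 0]
    - [0, 0, 0]
    - [0, 0, 0]
  grip: [-1, -1, -0.2, -0.1, -0.1]

```text
time: 15.7
tool_pos: [0.4801, 0.207, 0.065]
ee_rot: [[-0.958, 0.287, 0.001], [0.287, 0.958, 0.0], [-0.001, 0.0, -1.0]]
force: [0.3, 0.1, 0.1]
opening: 0.0416
```

Emit:
step_arm:
  travel:
    - [0, 0, 0]
    - [0, 0, 0]
    - [0, 0, -3]
    - [0, 0, -5]
    - [0, 0, 0]
  delta_rot:
    - [0, 0, 0]
    - [0, 0, 0]
    - [0, 0, 0]
    - [0, 0, 0]
    - [0, 0, 0]
  grip: [0.1, 0.2, 0.2, 0.2, 0.2]

```text
time: 16.2
tool_pos: [0.4803, 0.2071, 0.0738]
ee_rot: [[-0.958, 0.287, 0.002], [0.287, 0.958, 0.0], [-0.001, 0.001, -1.0]]
force: [0.3, 0.1, -0.6]
opening: 0.0561
```

Emit:
step_arm:
  travel:
    - [0, 0, -10]
    - [0, 0, -30]
    - [0, 0, -40]
    - [0, 0, -40]
    - [0, 0, -30]
  delta_rot:
    - [0, 0, 0]
    - [0, 0, 0]
    - [0, 0, 0]
    - [0, 0, 0]
    - [0, 0, 0]
  grip: [0.2, 0.2, 0.2, 0.2, 0.2]

```text
time: 16.7
tool_pos: [0.4802, 0.2071, 0.2263]
ee_rot: [[-0.958, 0.287, 0.003], [0.287, 0.958, 0.001], [-0.003, 0.001, -1.0]]
force: [1.3, 0.2, -0.0]
opening: 0.0557
```

Emit:
step_arm:
  travel:
    - [0, 20, 0]
    - [0, 40, 0]
    - [0, 40, 0]
    - [0, 40, 0]
    - [0, 40, 0]
  delta_rot:
    - [0, 0, 0]
    - [0, 0, 0]
    - [0, 0, 0]
    - [0, 0, 0]
    - [0, 0, 0]
  grip: [0.2, 0.2, 0.2, 0.2, 0.2]

```text
time: 17.2
tool_pos: [0.5315, 0.3808, 0.2238]
ee_rot: [[-0.958, 0.287, 0.001], [0.287, 0.958, 0.0], [-0.001, 0.0, -1.0]]
force: [1.0, 0.0, 0.1]
opening: 0.0562
```

Emit:
step_arm:
  travel:
    - [0, 40, 0]
    - [0, 20, 0]
    - [0, 0, 0]
    - [0, 0, 0]
  delta_rot:
    - [0, 0, 0]
    - [0, 0, 0]
    - [0, 0, 0]
    - [0, 0, 0]
  grip: [0.2, 0.2, 0.2, 0.2]

```text
time: 17.6
tool_pos: [0.5481, 0.4366, 0.2229]
ee_rot: [[-0.958, 0.286, -0.001], [0.286, 0.958, -0.001], [0.0, -0.001, -1.0]]
force: [0.0, -0.7, -1.0]
opening: 0.0555
```

```bash
python3 - <<'E'
from h import *
t=snap('top','top4');s=snap('side','side4')
a=cv2.resize(t['color'][190:290,60:193,::-1],None,fx=4,fy=4,interpolation=cv2.INTER_CUBIC)
b=cv2.resize(s['color'][120:195,190:290,::-1],None,fx=2.66,fy=2.66,interpolation=cv2.INTER_CUBIC)
c=np.zeros((400,800,3),np.uint8);c[:,:532]=a;c[:b.shape[0],534:800]=b[:,:266];cv2.imwrite('pics/c4.png',c);q=env.state();print(q['tool_pos'],q['force'])
E
```

```text
[0.54830674 0.4357251  0.22331611] [ 0.38596264 -0.23971399  0.74338898]
```

View pics/c4.png

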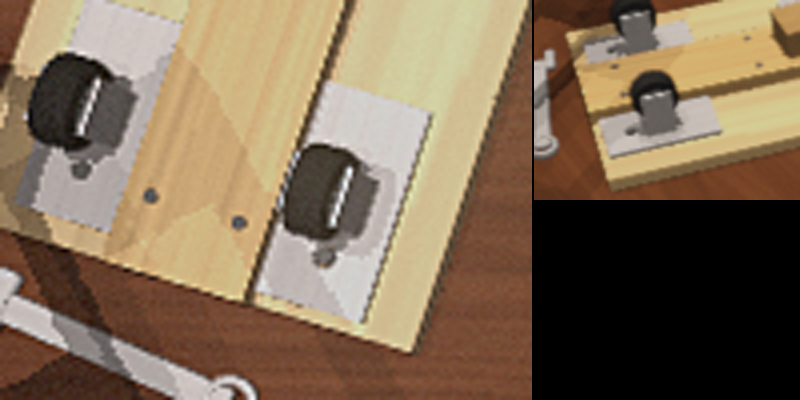

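The hole is filled by the stud at (324,258). The plate's right edge slope (0.330) matches the plank's (0.333), and the plate lies flat in both views. Handing in.

```bash
python3 -c "
from h import *
print(env.close_job())"
```

```text
the job is handed in; nothing more can be done
None
```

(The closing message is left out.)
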